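# Ground, then switch on the test bench in order

### The job

Bring the test bench up in its safe order with the fingertips only: first lightly touch the top of the steel grounding stud, then lightly press down the cross-shaped key, then the round key, and last the bar-shaped key, pressing each key only about half-way down, where it stays, so that the fingers never run hard against its stop. Be gentle, and do not lift, tip or shove the modules, the stud or anything else on the bench.

Things in the scene. Friction and masses are not known exactly. Their poses are not given: they have to be found in the camera images.
- module_cross: loose grey plastic switch module, 80 (own x) x 60 (own y) x 40 mm high, about 0.5 to 0.85 kg, standing on the table; the key on its top is a cross (plus sign) of two bars 40 x 14 mm. Origin: centre of its underside, z up. The other modules have the same housing; only the key's shape differs.
- key_cross_top (a point): centre of the flat top face of the black key shaped as a cross (plus sign) of two bars 40 x 14 mm; 62 mm above the table (22 mm above the housing) while up; it goes down with the key.
- key_cross (a joint): how far that key is pressed down, m: about 0 (up to 0.0015) at the start, rigid stop at 0.016. It slides straight down against a steady friction of about 2 N and stays where it is left (no return spring); it counts as on from 0.003 down, and half-way (0.008) is a good press.
- module_round: loose grey plastic switch module, 80 (own x) x 60 (own y) x 40 mm high, about 0.5 to 0.85 kg, standing on the table; the key on its top is a round disc 30 mm across. Origin: centre of its underside, z up. The other modules have the same housing; only the key's shape differs.
- key_round_top (a point): centre of the flat top face of the black key shaped as a round disc 30 mm across; 62 mm above the table (22 mm above the housing) while up; it goes down with the key.
- key_round (a joint): how far that key is pressed down, m: about 0 (up to 0.0015) at the start, rigid stop at 0.016. It slides straight down against a steady friction of about 2 N and stays where it is left (no return spring); it counts as on from 0.003 down, and half-way (0.008) is a good press.
- module_bar: loose grey plastic switch module, 80 (own x) x 60 (own y) x 40 mm high, about 0.5 to 0.85 kg, standing on the table; the key on its top is a single straight bar 14 x 50 mm, long along the module's y. Origin: centre of its underside, z up. The other modules have the same housing; only the key's shape differs.
- key_bar_top (a point): centre of the flat top face of the black key shaped as a single straight bar 14 x 50 mm, long along the module's y; 62 mm above the table (22 mm above the housing) while up; it goes down with the key.
- key_bar (a joint): how far that key is pressed down, m: about 0 (up to 0.0015) at the start, rigid stop at 0.016. It slides straight down against a steady friction of about 2 N and stays where it is left (no return spring); it counts as on from 0.003 down, and half-way (0.008) is a good press.
- stud: loose heavy steel grounding stud, about 0.5 to 0.85 kg: round foot 64 mm across tapering to 28 mm at 36 mm height, with a flat mushroom cap 28 mm across on top. Origin: centre of its underside, z up.
- stud_top (a point): centre of the flat top of the stud's steel cap, 60 mm above the table when untouched. The cap is sprung: it yields straight down up to 12 mm (about 1 N at first, 4 N at its stop) and comes back up.
- spool: aluminium solder spool, 44 mm across, 38 mm high. Bystander, loose; origin at its underside's centre.
- dropper: small brown dropper bottle, 32 mm across, 70 mm high. Bystander, loose; origin at its underside's centre.
- spray: white bottle, 60 mm across, 170 mm high. Bystander, loose; origin at its underside's centre.
- heatsink: finned aluminium heat sink, 34 x 34 x 26 mm. Bystander, loose; origin at its underside's centre.
- lens_block: dark steel lens holder, 30 x 30 mm foot, 35 mm high. Bystander, loose; origin at its underside's centre.
- driver: screwdriver lying on the table. Bystander, loose; origin at its underside's centre (mid length).
- breadboard: white breadboard with parts on it, 55 x 165 mm, 17 mm high. Bystander, loose; origin at its underside's centre.
- multimeter: black hand multimeter lying flat, 75 x 150 x 45 mm. Bystander, loose; origin at its underside's centre.

How it is judged:
By the outcome, as a careful person would: the job done as asked, in the order asked, and still so for the second after the job is handed in, with the robot touching nothing.
It also fails if it takes over 54 s, if anything falls off the work surface, if the arm or the gripper's body presses on something with over 40 N, if the wrist force passes 120 N, or if a joint passes its speed limit or range.

### The arm

A 7-joint arm with a two-finger parallel gripper is mounted at the origin on the work surface. World frame = base frame: x ahead of the robot, y to its left, z up, the work surface at z = 0. Lengths are in m, angles in rad, forces in N, time in s.
With the tool pointing down it reaches from about 0.425 to 0.975 m from the base axis. Payload 16.7 kg.
Tool frame: the origin (TCP) lies on the centre line of the jaws, within the pads' length; the fingertips stand 8 mm ahead of it and the grasp point (between the pads) lies 11 mm behind it; z points along the fingers, y is the line along which they close (so a half turn about z gives the same grasp; the last joint's range is limited). The gripper opens to 85 mm and grips with 20 to 120 N. Pads are 22 mm wide; open, the fingers measure 114 mm over their backs; the gripper's body (76 mm by 85 mm) begins 54 mm behind the grasp point. The pads swing forward as they close: fully open they stand 13 mm farther back than shut.
Start: joints at [-1.345, 0.426, 0.074, 1.606, -0.034, 1.111, -0.067], TCP at [0.247, 0.628, 0.239] pointing down, gripper open.
Joint ranges: [-2.85, 2.85], [-0.5, 2.14], [-1.23, 1.37], [0.21, 2.46], [-1.02, 4.16], [0.16, 2.05], [-2.73, 2.73]. Speed limits (rad/s): [1.89, 1.89, 2.39, 2.39, 3.01, 3.01, 3.01].

### API

Orientations are given as a 3x3 rotation matrix whose columns are the frame's x, y, z axes.
In Python, from bench import r gives the robot as it stands.
- The arm moves only by the tool send_rows, never from a script. Its argument "series" is a list that holds one entry, the list of rows, each a list of 7 numbers: the shift along the tool's x, y, z in cm, then the turn, a rotation vector about the tool's x, y, z in rad, then the finger opening in cm, from 0 to 8.54. In form: [[[x, y, z, wx, wy, wz, gripper], ...]]. A call has 1 to 12 rows; each row is the pose to reach, as a shift and turn from the pose commanded when the call began, along the tool's axes at that moment; what a row does not reach only later rows make up. A row lasts 1/10 s, in which the tool goes at most 50 mm and 8.59 degrees, less where a joint would pass 70% of its speed; a pose out of reach is approached as far as the arm can. A call with a gripper value outside its range is refused whole. The fingers move at their own pace and stop on an object; the grip force is fixed at half the most. Time passes only in rows, so rows that repeat a pose let the fingers close. It gives the time, the measured TCP pose, the force, the opening and the grip force at its end, in the units of the state.
- r.get_obs(): the state, without advancing time (a new reading comes with each control period).
- r.get_image(name): name is "side" or "top"; returns the picture (384x512x3 uint8, blue, green, red); there is no depth.
- r.get_calibration(name): a dict with "fx", "fy", "cx", "cy" (pixels), "eye" and "attitude" of the camera in the world. Camera axes: x right, y up, looking along -z (the intrinsics and any distortion apply to the point x, -y, -z); pixel columns grow to the right and rows downward; lengths in m; the calibration is good to about 2 mm. A picture is of the moment at which its call begins. get_calibration takes no time and is no camera call.
- r.sign_off(): hands the job in; it is judged then, once.
The state is a dict: "time_s": time; "qpos": joint angles; "joint_vel": joint speeds; "joint_torque": joint torques, N m; "ee_pos": TCP position; "tool_rot": TCP orientation; "force": force on the tool from outside, world axes, zero at the start; "torque": the same for the moment, N m; "gripper_width": opening from 0.0 (shut) to 1.0 (fully open); "grasp_force": force on a finger pad.
Only numpy, scipy, OpenCV 4.12 (cv2) and the standard library are available. Lean on these libraries where they do the work, as an engineer would, in place of code of your own. Each camera call takes 0.05 s, during which the arm holds its last target. There are 200 camera calls.

## Working session

There is one attempt and no reset: what is moved stays moved. The work goes in short steps, Python scripts to look and compute and a tool call to move; the robot and the scene stay as the last step left them, time stands still between calls to the robot, and variables do not carry over. Pictures are saved under pics/ and viewed, at most 10 in all, crops included, and the job is handed in when it is done.

Besides the shell and the picture viewer there is one more tool, called in YAML: its name, and indented under it one key for each argument. send_rows: Moves the arm, as the interface text tells. Its arguments: {"type":"object","properties":{"series":{"type":"array","items":{"type":"array","items":{"type":"array","items":{"type":"number"}}}}},"required":["series"]}

```bash
mkdir -p pics; ls; python3 - <<'E'
from bench import r
import cv2
for n in("top","side"):
    cv2.imwrite(f"pics/{n}0.png",r.get_image(n)); c=r.get_calibration(n); print(n,c)
o=r.get_obs(); print(o)
E
```

```text
pics
top {'fx': 363.1547740184252, 'fy': 363.1547740184252, 'cx': 256.499891757764, 'cy': 192.50065337842818, 'eye': array([ 0.38687302, -0.04040191,  1.01500886]), 'attitude': array([[ 0.01385572,  0.98717566, -0.15903534],
       [-0.99963517,  0.01736364,  0.02068909],
       [ 0.0231852 ,  0.15869065,  0.98705609]])}
side {'fx': 421.1590480515433, 'fy': 421.1590480515433, 'cx': 257.07827102612873, 'cy': 191.6367637091389, 'eye': array([ 0.09222609, -0.89288746,  0.95364227]), 'attitude': array([[ 8.79284680e-01,  3.22165204e-01, -3.50810536e-01],
       [-4.76296567e-01,  5.95016218e-01, -6.47377232e-01],
       [ 1.75540178e-04,  7.36318737e-01,  6.76634826e-01]])}
{'time_s': 0.1, 'qpos': array([-1.34550296,  0.426658  ,  0.07383364,  1.60654316, -0.03407757,
        1.11081844, -0.06707329]), 'joint_vel': array([ 0.00050713,  0.00089837, -0.00015561, -0.00013641,  0.00085233,
        0.00086627, -0.00282645]), 'joint_torque': array([ 7.00822100e-03, -9.51530743e+01,  3.77086714e+00, -4.64398670e+01,
        1.96085876e-02,  6.37356905e-03,  1.86623350e-05]), 'ee_pos': array([0.24698926, 0.62779619, 0.23868763]), 'tool_rot': array([[-9.30591600e-01,  3.66058956e-01, -3.39695881e-04],
       [ 3.66059102e-01,  9.30590933e-01, -1.11800635e-03],
       [-9.31383315e-05, -1.16475609e-03, -9.99999317e-01]]), 'force': array([ 0.65094036, -0.50198028,  0.06562116]), 'torque': array([ 0.02303176, -0.00170831, -0.01304043]), 'grasp_force': 0.0, 'gripper_width': 0.997042852602482}
```

View pics/top0.png

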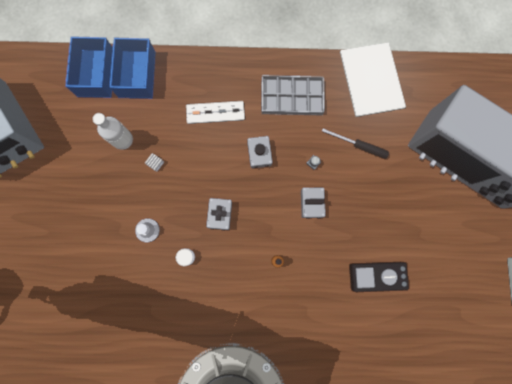

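View pics/side0.png

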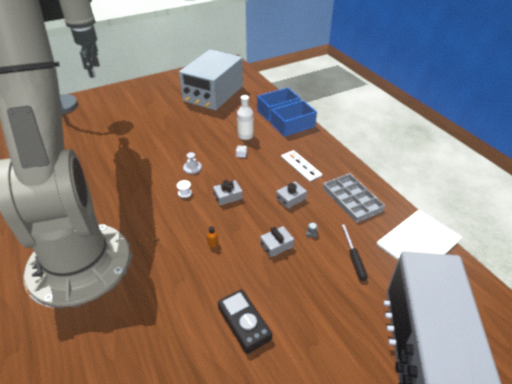

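The top view shows the stud at (147,230), the cross at (219,213), the round key at (260,151) and the bar at (314,203). The spool is at (186,257) and the dropper at (278,261). Next I'll measure by mask in both views.

```bash
cat > h.py <<'E'
import numpy as np, cv2
from bench import r
C={n:r.get_calibration(n) for n in("top","side")}
def ray(n,u,v):
    c=C[n]; d=c["attitude"]@np.array([(u-c["cx"])/c["fx"],-(v-c["cy"])/c["fy"],-1]); return c["eye"],d
def cast(n,u,v,z):
    e,d=ray(n,u,v); return (e+d*(z-e[2])/d[2])[:2]
def proj(n,p):
    c=C[n]; q=c["attitude"].T@(np.array(p)-c["eye"]); return c["cx"]+c["fx"]*q[0]/-q[2], c["cy"]-c["fy"]*q[1]/-q[2]
def tri(a,b):
    (e,d),(f,g)=ray("top",*a),ray("side",*b)
    s=np.linalg.lstsq(np.c_[d,-g],f-e,rcond=None)[0]; P,Q=e+d*s[0],f+g*s[1]; return (P+Q)/2,np.linalg.norm(P-Q)
E
python3 - <<'E'
from h import *
t=cv2.imread("pics/top0.png"); s=cv2.imread("pics/side0.png")
for n,im,ws in(("top",t,{"cross":(219,213),"round":(260,151),"bar":(314,203)}),("side",s,{"cross":(228,186),"round":(292,188),"bar":(277,236)})):
    for k,(u,v) in ws.items():
        x0,y0=u-13,v-13; g=im[y0:y0+26,x0:x0+26].max(2)
        m=(g<60).astype(np.uint8)
        cs,_=cv2.findContours(m,cv2.RETR_EXTERNAL,cv2.CHAIN_APPROX_NONE); 
        for c in cs:
            if cv2.contourArea(c)>12:
                (a,b),wh,an=cv2.minAreaRect(c); a+=x0;b+=y0
                print(n,k,(round(a,1),round(b,1)),np.round(wh,1),round(an),cast(n,a,b,.062).round(4))
crop=lambda im,x,y,w,h,f:cv2.resize(im[y:y+h,x:x+w],None,fx=f,fy=f,interpolation=cv2.INTER_CUBIC)
cv2.imwrite("pics/tc.png",crop(t,125,130,210,140,3.8)); cv2.imwrite("pics/sc.png",crop(s,170,140,160,120,5))
E
```

```text
side cross (226.5, 188.0) [7.3 3.5] 18 [0.4777 0.0211]
side bar (276.8, 235.9) [13.6  2.7] 51 [ 0.5158 -0.2275]
```

View pics/tc.png

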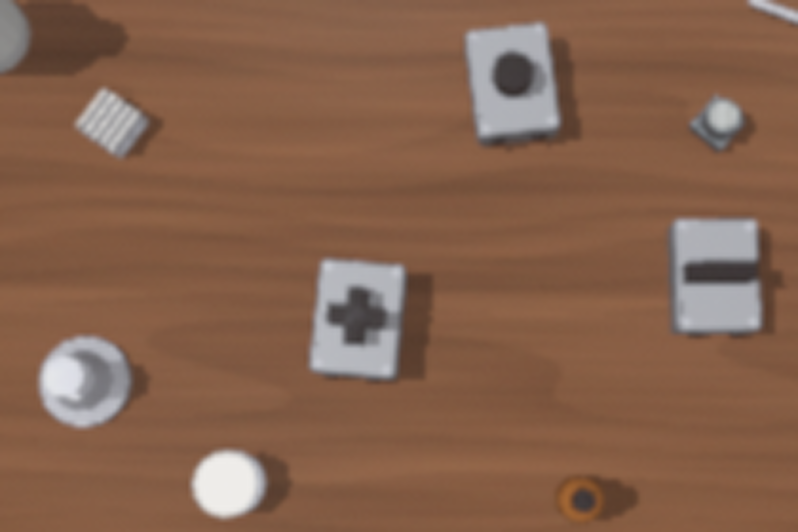

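View pics/sc.png

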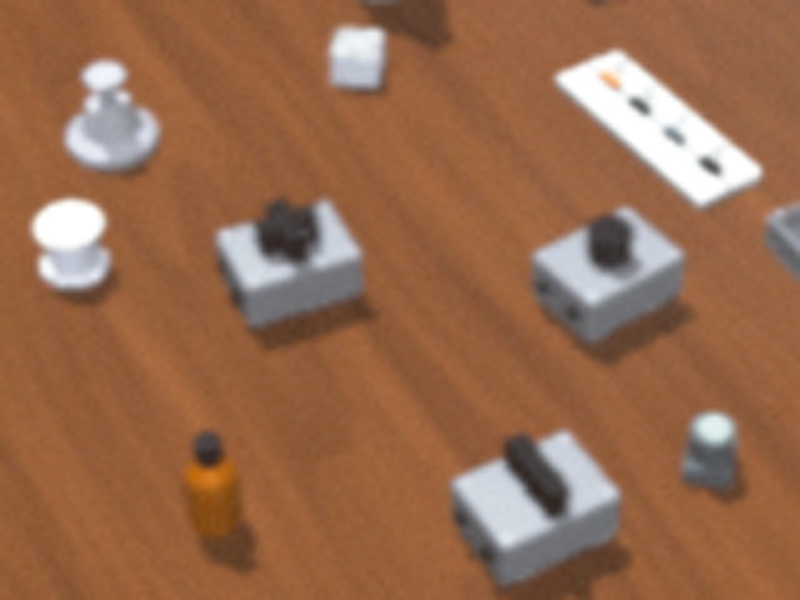

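The crops show all four targets clearly: in the top crop the stud cap is at (66,377), the cross at (357,315), the round key at (512,74) and the bar at (721,272). In the side crop the cap is at (105,76).

```bash
python3 - <<'E'
from h import *
t=cv2.imread("pics/top0.png"); s=cv2.imread("pics/side0.png")
T=lambda a:((a[0]+.5)/3.8-.5+125,(a[1]+.5)/3.8-.5+130)
S=lambda a:((a[0]+.5)/5-.5+170,(a[1]+.5)/5-.5+140)
for k,z,a,b in(("stud",.06,(66,377),(105,76)),("cross",.062,(357,315),(289,222)),("round",.062,(512,74),(610,230)),("bar",.062,(721,271),(538,470)),("spool",.038,(228,483),(70,225)),("drop",.07,(583,499),(208,440))):
    print(k,"top",cast("top",*T(a),z).round(4),"side",cast("side",*S(b),z).round(4),tri(T(a),S(b)))
f=4
for k,(u,v) in {"cross":(219,213),"round":(260,151),"bar":(314,203)}.items():
    x0,y0=u-12,v-12; p=cv2.resize(t[y0:y0+25,x0:x0+25],None,fx=f,fy=f,interpolation=cv2.INTER_CUBIC).max(2)
    for th in(75,90,100):
        m=(p<th).astype(np.uint8); n,l,st,ce=cv2.connectedComponentsWithStats(m)
        i=min(range(1,n),key=lambda i:np.hypot(*(ce[i]-50))) if n>1 else 0
        if i:
            cs=cv2.findContours((l==i).astype(np.uint8),0,1)[0][0]; c,wh,an=cv2.minAreaRect(cs)
            g=[(q+.5)/f-.5+o for q,o in zip(ce[i],(x0,y0))]; h=[(q+.5)/f-.5+o for q,o in zip(c,(x0,y0))]
            print(k,th,st[i][4]/f/f,cast("top",*g,.062).round(4),cast("top",*h,.062).round(4),np.round(wh,1)/f,an)
# module top faces (z=.04): corners picked from crop
for k,q in {"cross":[(322,259),(404,266),(395,379),(311,372)],"round":[(466,33),(545,24),(559,129),(481,137)],"bar":[(675,219),(757,219),(761,329),(676,331)]}.items():
    P=np.array([cast("top",*T(a),.04) for a in q]); d=(P[0]+P[1]-P[2]-P[3]); print(k,P.mean(0).round(4),np.degrees(np.arctan2(d[1],d[0])).round(1))
E
```

```text
stud top [0.4397 0.2363] side [0.4428 0.2377] (array([0.44074471, 0.23524718, 0.06231799]), np.float64(0.0024982224731195345))
cross top [0.4854 0.0386] side [0.4884 0.037 ] (array([0.48701515, 0.03808642, 0.06135983]), np.float64(0.00337108956332578))
round top [ 0.6597 -0.0665] side [ 0.6645 -0.0671] (array([ 0.66182193, -0.06727277,  0.06239311]), np.float64(0.00453266091280978))
bar top [ 0.5204 -0.2146] side [ 0.5211 -0.2208] (array([ 0.5224926 , -0.21613197,  0.05618418]), np.float64(0.002722270506304999))
spool top [0.3693 0.1264] side [0.3717 0.1276] (array([0.37023877, 0.12571958, 0.04000297]), np.float64(0.001872182857977612))
drop top [ 0.3625 -0.1179] side [ 0.3641 -0.1181] (array([ 0.36323466, -0.11812871,  0.07035675]), np.float64(0.0015558215498380106))
cross 75 58.375 [0.4839 0.0345] [0.4842 0.0325] [ 8.4  13.05] 7.125016689300537
cross 90 112.625 [0.4846 0.038 ] [0.4848 0.0387] [12.25 12.  ] 49.63546371459961
cross 100 125.0 [0.4847 0.038 ] [0.4846 0.0386] [12.6   12.525] 51.009002685546875
round 75 73.8125 [ 0.659  -0.0675] [ 0.659  -0.0674] [ 8.675 10.   ] 5.710592269897461
round 90 87.4375 [ 0.6591 -0.0676] [ 0.659  -0.0678] [ 9.775 10.7  ] 7.125016689300537
round 100 94.125 [ 0.6593 -0.0677] [ 0.6591 -0.0679] [10.275 10.95 ] 7.125016689300537
bar 75 75.3125 [ 0.5197 -0.2153] [ 0.5196 -0.2152] [ 4.25 18.5 ] 90.0
bar 90 99.125 [ 0.5197 -0.217 ] [ 0.5198 -0.2179] [ 5.325 21.4  ] 87.39744567871094
bar 100 140.875 [ 0.5199 -0.224 ] [ 0.5149 -0.2179] [24.75 21.5 ] 90.0
cross [0.4851 0.0396] -3.3
round [ 0.6612 -0.0677] 8.4
bar [ 0.5212 -0.2159] 0.7
```

send_rows:
  series:
    - [[-1, -0.9, 0.3, 0, 0, 0, 0], [-3.2, -2.9, 1.1, 0, 0, 0, 0], [-6.2, -5.6, 2.1, 0, 0, 0, 0], [-9.7, -8.8, 3.3, 0, 0, 0, 0], [-13.3, -12, 4.5, 0, 0, 0, 0], [-17, -15.4, 5.7, 0, 0, 0, 0], [-20.7, -18.7, 7, 0, 0, 0, 0], [-24.3, -22, 8.2, 0, 0, 0, 0], [-27.5, -24.9, 9.3, 0, 0, 0, 0], [-30.1, -27.2, 10.1, 0, 0, 0, 0], [-31.7, -28.7, 10.7, 0, 0, 0, 0], [-32.4, -29.3, 10.9, 0, 0, 0, 0]]

```text
time_s: 1.3
ee_pos: [0.4416, 0.2335, 0.1297]
tool_rot: [[-0.929, 0.369, -0.001], [0.369, 0.929, -0.001], [0.0, -0.001, -1.0]]
force: [0.0, 1.3, 0.3]
gripper_width: -0.0
grasp_force: 0.0
```

send_rows:
  series:
    - [[0, 0, 0.5, 0, 0, 0, 0], [0, 0, 1.3, 0, 0, 0, 0], [0, 0, 2.2, 0, 0, 0, 0], [0, 0, 3, 0, 0, 0, 0], [0, 0, 3.6, 0, 0, 0, 0], [0, 0, 3.9, 0, 0, 0, 0], [0, 0, 3.9, 0, 0, 0, 0], [0, 0, 3.9, 0, 0, 0, 0]]

```text
time_s: 2.1
ee_pos: [0.4414, 0.2369, 0.0914]
tool_rot: [[-0.931, 0.366, 0.0], [0.366, 0.931, 0.0], [-0.0, 0.0, -1.0]]
force: [-0.4, -0.4, 0.2]
gripper_width: 0.001
grasp_force: 0.0
```

```bash
python3 - <<'E'
from h import *
s=r.get_image("side"); o=r.get_obs(); p=o["ee_pos"]; print(p,o["force"],o["tool_rot"].round(4))
for z in(0,-.008,-.021): print(proj("side",p+[0,0,z]))
u,v=map(int,proj("side",p)); a=s[v-40:v+40,u-50:u+50]
cv2.imwrite("pics/s1.png",cv2.resize(a,None,fx=7,fy=7,interpolation=cv2.INTER_CUBIC)); print(u-50,v-40)
E
```

```text
[0.44148719 0.23689613 0.09153559] [0.07270054 0.23547066 0.69130431] [[-9.305e-01  3.662e-01  2.000e-04]
 [ 3.662e-01  9.305e-01  2.000e-04]
 [-1.000e-04  3.000e-04 -1.000e+00]]
(np.float64(189.34027257220094), np.float64(147.6897626535385))
(np.float64(189.5940249237168), np.float64(149.57429352144925))
(np.float64(190.00233574730296), np.float64(152.60667665466337))
139 107
```

View pics/s1.png

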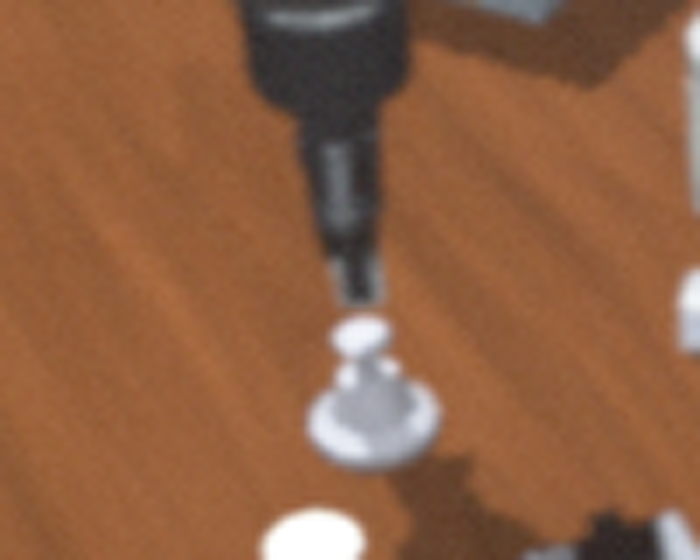

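The fingertips, at about (190,150), hang directly over the cap at (190.5,155), and they stand 8 mm ahead of the TCP as stated. Now the slow touch.

send_rows:
  series:
    - [[0, 0, 0.5, 0, 0, 0, 0], [0, 0, 1, 0, 0, 0, 0], [0, 0, 1.4, 0, 0, 0, 0], [0, 0, 1.7, 0, 0, 0, 0], [0, 0, 1.9, 0, 0, 0, 0], [0, 0, 2.1, 0, 0, 0, 0], [0, 0, 2.25, 0, 0, 0, 0], [0, 0, 2.4, 0, 0, 0, 0], [0, 0, 2.5, 0, 0, 0, 0], [0, 0, 2.6, 0, 0, 0, 0], [0, 0, 2.6, 0, 0, 0, 0], [0, 0, 2.6, 0, 0, 0, 0]]

```text
time_s: 3.35
ee_pos: [0.4413, 0.2368, 0.0654]
tool_rot: [[-0.931, 0.366, 0.0], [0.366, 0.931, 0.0], [-0.0, 0.0, -1.0]]
force: [0.2, 0.1, 1.3]
gripper_width: -0.0
grasp_force: 0.6
```

```bash
python3 - <<'E'
from h import *
for i in range(3):
    r.get_image("top"); o=r.get_obs(); print(o["ee_pos"],o["force"])
E
```

```text
[0.44135271 0.23683423 0.06537845] [-0.75554576 -0.40732433  1.11595503]
[0.44137493 0.23681324 0.06538452] [-0.68883393 -0.25512689  1.52920861]
[0.44135861 0.23682131 0.06537285] [-0.05441502 -0.26206539  0.84000659]
```

send_rows:
  series:
    - [[0, 0, 0.1, 0, 0, 0, 0], [0, 0, 0.2, 0, 0, 0, 0], [0, 0, 0.3, 0, 0, 0, 0], [0, 0, 0.3, 0, 0, 0, 0], [0, 0, 0.3, 0, 0, 0, 0]]

```text
time_s: 4.0
ee_pos: [0.4414, 0.2369, 0.0623]
tool_rot: [[-0.931, 0.366, -0.0], [0.366, 0.931, -0.0], [0.0, -0.0, -1.0]]
force: [-0.3, 0.1, 1.6]
gripper_width: -0.002
grasp_force: 1.0
```

```bash
python3 - <<'E'
from h import *
f=[]
for i in range(4):
    r.get_image("top"); o=r.get_obs(); f.append(o["force"])
print(o["ee_pos"],np.mean(f,0))
E
```

```text
[0.44135353 0.2367993  0.06234163] [ 0.29002233 -0.34701585  2.24868746]
```

The stud touch is confirmed at about 2.2 N. Next I retract and go over the cross.

send_rows:
  series:
    - [[0, 0, -0.7, 0, 0, 0, 0], [0, 0, -2, 0, 0, 0, 0], [0, 0, -3.5, 0, 0, 0, 0], [-0.5, -0.7, -4.5, 0, 0, 0, 0], [-2, -2.9, -4.5, 0, 0, 0, 0], [-4.2, -6.2, -4.5, 0, 0, 0, 0], [-6.6, -9.8, -4.5, 0, 0, 0, 0], [-8.8, -13, -4.5, 0, 0, 0, 0], [-10.4, -15.4, -4.3, 0, 0, 0, 0], [-11.2, -16.6, -3.8, 0, 0, 0, 0], [-11.4, -16.9, -3, 0, 0, 0, 0], [-11.4, -16.9, -2.4, 0, 0, 0, 0]]

```text
time_s: 5.4
ee_pos: [0.4854, 0.0375, 0.0861]
tool_rot: [[-0.93, 0.367, 0.0], [0.367, 0.93, 0.0], [0.0, 0.0, -1.0]]
force: [0.0, 1.0, 0.6]
gripper_width: -0.001
grasp_force: 0.0
```

send_rows:
  series:
    - [[0, 0, 0, 0, 0, 0, 0], [0, 0, 0, 0, 0, 0, 0], [0, 0, 0, 0, 0, 0, 0]]

```text
time_s: 5.7
ee_pos: [0.4855, 0.0386, 0.0865]
tool_rot: [[-0.931, 0.365, 0.0], [0.365, 0.931, 0.0], [-0.0, 0.0, -1.0]]
force: [-0.2, -0.3, 0.8]
gripper_width: 0.006
grasp_force: 0.0
```

```bash
python3 - <<'E'
from h import *
s=r.get_image("side"); o=r.get_obs(); p=o["ee_pos"]; print(o["time_s"],p,o["force"],o["tool_rot"].round(4))
t=r.get_image("top")
print(proj("side",p-[0,0,.008]),[proj("side",(*q,.062)) for q in((.486,.038),(.661,-.067),(.521,-.2165))])
a=s[135:215,150:310]
b=t[130:250,125:335]
cv2.imwrite("pics/s2.png",cv2.resize(a,None,fx=5,fy=5,interpolation=cv2.INTER_CUBIC))
E
```

```text
5.75 [0.48560077 0.03848455 0.08652013] [-0.57630631  0.37576982 -0.85751825] [[-9.310e-01  3.651e-01  2.000e-04]
 [ 3.651e-01  9.310e-01  2.000e-04]
 [-1.000e-04  2.000e-04 -1.000e+00]]
(np.float64(226.15698876853486), np.float64(180.09142487759127)) [(np.float64(226.59155016206347), np.float64(184.04749568694527)), (np.float64(290.6417660841972), np.float64(185.93023613216826)), (np.float64(276.4100982447674), np.float64(232.61252783601287))]
```

View pics/s2.png

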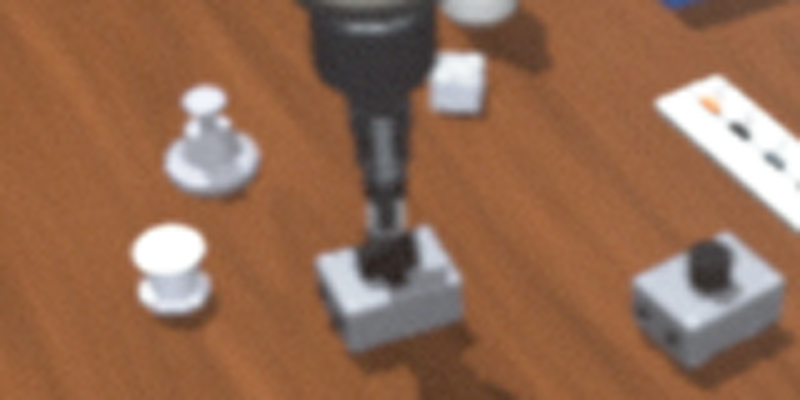

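The fingers are centred over the cross key at about (227,183), and the stud stands undisturbed. I press to TCP z 0.062.

send_rows:
  series:
    - [[0, 0, 0.4, 0, 0, 0, 0], [0, 0, 0.8, 0, 0, 0, 0], [0, 0, 1.1, 0, 0, 0, 0], [0, 0, 1.35, 0, 0, 0, 0], [0, 0, 1.55, 0, 0, 0, 0], [0, 0, 1.7, 0, 0, 0, 0], [0, 0, 1.85, 0, 0, 0, 0], [0, 0, 2, 0, 0, 0, 0], [0, 0, 2.15, 0, 0, 0, 0], [0, 0, 2.3, 0, 0, 0, 0], [0, 0, 2.4, 0, 0, 0, 0], [0, 0, 2.45, 0, 0, 0, 0]]

```text
time_s: 7.0
ee_pos: [0.4855, 0.0378, 0.0617]
tool_rot: [[-0.931, 0.366, -0.0], [0.366, 0.931, -0.0], [0.0, -0.0, -1.0]]
force: [-1.0, -0.7, 2.2]
gripper_width: -0.003
grasp_force: 1.0
```

send_rows:
  series:
    - [[0, 0, 0, 0, 0, 0, 0], [0, 0, 0, 0, 0, 0, 0]]

```text
time_s: 7.2
ee_pos: [0.4857, 0.0379, 0.0618]
tool_rot: [[-0.931, 0.366, 0.0], [0.366, 0.931, 0.0], [-0.0, 0.0, -1.0]]
force: [0.5, -0.1, -0.3]
gripper_width: 0.004
grasp_force: 0.0
```

send_rows:
  series:
    - [[0, 0, -0.6, 0, 0, 0, 0], [0, 0, -1.8, 0, 0, 0, 0], [0, 0, -3.4, 0, 0, 0, 0], [-0.8, -0.1, -4.5, 0, 0, 0, 0], [-3.2, -0.5, -4.5, 0, 0, 0, 0], [-6.8, -1.1, -4.5, 0, 0, 0, 0], [-11, -1.8, -4.5, 0, 0, 0, 0], [-15, -2.5, -4.5, 0, 0, 0, 0], [-18, -3, -4.3, 0, 0, 0, 0], [-19.7, -3.3, -3.8, 0, 0, 0, 0], [-20.2, -3.4, -3, 0, 0, 0, 0], [-20.2, -3.4, -2.4, 0, 0, 0, 0]]

```text
time_s: 8.4
ee_pos: [0.6609, -0.0679, 0.0856]
tool_rot: [[-0.93, 0.366, -0.0], [0.366, 0.93, -0.0], [0.0, -0.0, -1.0]]
force: [0.3, 0.5, 0.5]
gripper_width: -0.004
grasp_force: 0.0
```

send_rows:
  series:
    - [[0, 0, 0, 0, 0, 0, 0], [0, 0, 0, 0, 0, 0, 0], [0, 0, 0, 0, 0, 0, 0]]

```text
time_s: 8.7
ee_pos: [0.6608, -0.0672, 0.0863]
tool_rot: [[-0.931, 0.366, 0.0], [0.366, 0.931, 0.0], [-0.0, 0.0, -1.0]]
force: [0.0, 0.4, 0.0]
gripper_width: -0.001
grasp_force: 0.0
```

```bash
python3 - <<'E'
from h import *
s=r.get_image("side"); o=r.get_obs(); p=o["ee_pos"]; print(o["time_s"],p,o["tool_rot"].round(3))
cv2.imwrite("pics/s3.png",cv2.resize(s[140:260,170:330],None,fx=5,fy=5,interpolation=cv2.INTER_CUBIC))
E
```

```text
8.75 [ 0.66096392 -0.06728226  0.08635748] [[-0.931  0.366  0.   ]
 [ 0.366  0.931  0.   ]
 [-0.     0.    -1.   ]]
```

View pics/s3.png

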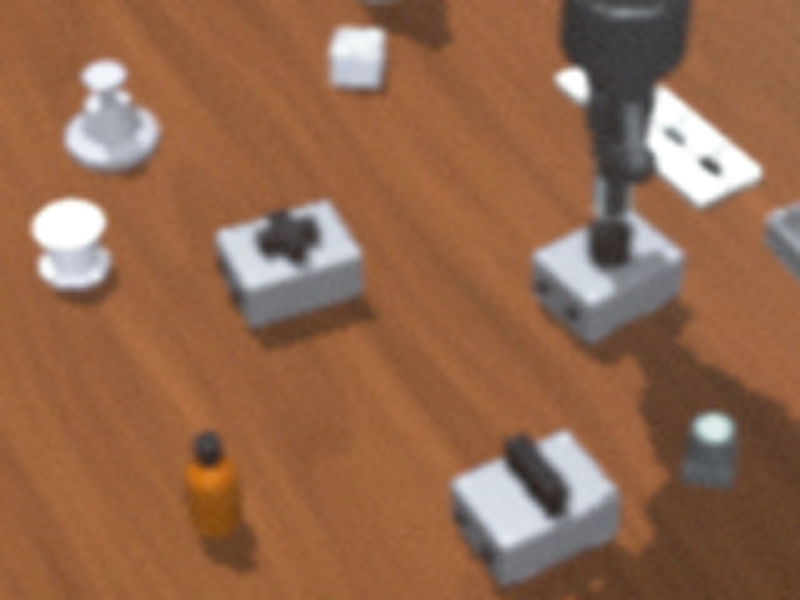

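The cross key at (289,238) in the crop now sits lower, and its module hasn't moved. The fingers are centred above the round key at (612,225), so I press it.

send_rows:
  series:
    - [[0, 0, 0.4, 0, 0, 0, 0], [0, 0, 0.8, 0, 0, 0, 0], [0, 0, 1.1, 0, 0, 0, 0], [0, 0, 1.35, 0, 0, 0, 0], [0, 0, 1.55, 0, 0, 0, 0], [0, 0, 1.7, 0, 0, 0, 0], [0, 0, 1.85, 0, 0, 0, 0], [0, 0, 2, 0, 0, 0, 0], [0, 0, 2.15, 0, 0, 0, 0], [0, 0, 2.3, 0, 0, 0, 0], [0, 0, 2.4, 0, 0, 0, 0], [0, 0, 2.45, 0, 0, 0, 0]]

```text
time_s: 9.95
ee_pos: [0.661, -0.0678, 0.0612]
tool_rot: [[-0.931, 0.366, -0.0], [0.366, 0.931, -0.0], [0.0, -0.0, -1.0]]
force: [-1.7, -0.0, 1.9]
gripper_width: -0.002
grasp_force: 1.0
```

send_rows:
  series:
    - [[0, 0, 0, 0, 0, 0, 0], [0, 0, 0, 0, 0, 0, 0]]

```text
time_s: 10.15
ee_pos: [0.6612, -0.0677, 0.0613]
tool_rot: [[-0.931, 0.366, 0.0], [0.366, 0.931, -0.0], [-0.0, 0.0, -1.0]]
force: [-0.0, 0.3, -0.2]
gripper_width: -0.0
grasp_force: 0.0
```

send_rows:
  series:
    - [[0, 0, -0.6, 0, 0, 0, 0], [0, 0, -1.8, 0, 0, 0, 0], [0, 0, -3.4, 0, 0, 0, 0], [0.3, -0.8, -4.5, 0, 0, 0, 0], [1.2, -3, -4.5, 0, 0, 0, 0], [2.6, -6.5, -4.5, 0, 0, 0, 0], [4.2, -10.5, -4.5, 0, 0, 0, 0], [5.7, -14.3, -4.5, 0, 0, 0, 0], [6.8, -17.1, -4.3, 0, 0, 0, 0], [7.4, -18.6, -3.8, 0, 0, 0, 0], [7.6, -19, -3, 0, 0, 0, 0], [7.6, -19, -2.5, 0, 0, 0, 0]]

```text
time_s: 11.35
ee_pos: [0.521, -0.2164, 0.0858]
tool_rot: [[-0.931, 0.366, 0.0], [0.366, 0.931, 0.0], [0.0, 0.0, -1.0]]
force: [-0.2, 0.3, 0.5]
gripper_width: 0.003
grasp_force: 0.0
```

send_rows:
  series:
    - [[0, 0, 0, 0, 0, 0, 0], [0, 0, 0, 0, 0, 0, 0], [0, 0, 0, 0, 0, 0, 0]]

```text
time_s: 11.65
ee_pos: [0.5215, -0.216, 0.0863]
tool_rot: [[-0.931, 0.365, -0.0], [0.365, 0.931, 0.0], [0.0, 0.0, -1.0]]
force: [0.7, -0.3, 0.4]
gripper_width: 0.002
grasp_force: 0.0
```

```bash
python3 - <<'E'
from h import *
s=r.get_image("side"); o=r.get_obs(); p=o["ee_pos"]; print(o["time_s"],p,o["tool_rot"].round(3))
cv2.imwrite("pics/s4.png",cv2.resize(s[140:260,170:330],None,fx=5,fy=5,interpolation=cv2.INTER_CUBIC))
E
```

```text
11.7 [ 0.52136711 -0.21621703  0.08636265] [[-0.931  0.365  0.   ]
 [ 0.365  0.931 -0.   ]
 [-0.    -0.    -1.   ]]
```

View pics/s4.png

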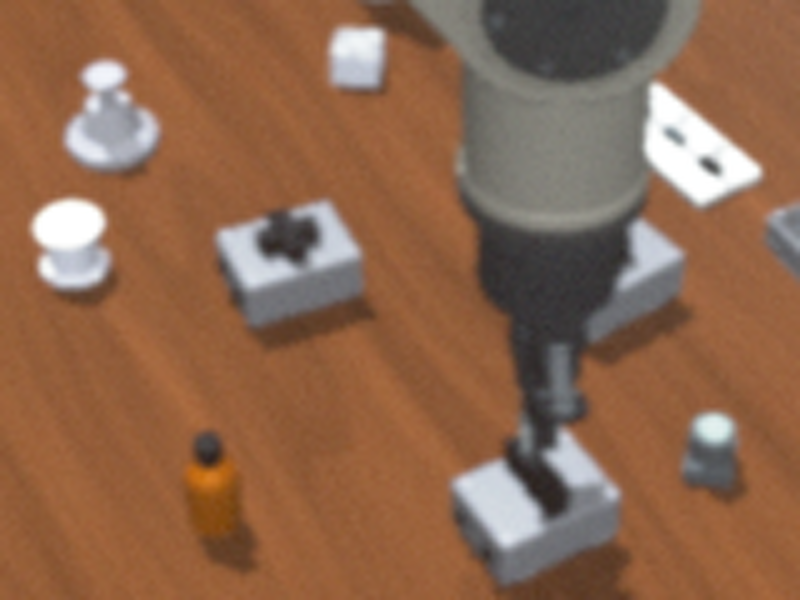

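The tips at (537,447) are over the bar's centre at (538,466), so I press it.

send_rows:
  series:
    - [[0, 0, 0.4, 0, 0, 0, 0], [0, 0, 0.8, 0, 0, 0, 0], [0, 0, 1.1, 0, 0, 0, 0], [0, 0, 1.35, 0, 0, 0, 0], [0, 0, 1.55, 0, 0, 0, 0], [0, 0, 1.7, 0, 0, 0, 0], [0, 0, 1.85, 0, 0, 0, 0], [0, 0, 2, 0, 0, 0, 0], [0, 0, 2.15, 0, 0, 0, 0], [0, 0, 2.3, 0, 0, 0, 0], [0, 0, 2.4, 0, 0, 0, 0], [0, 0, 2.45, 0, 0, 0, 0]]

```text
time_s: 12.9
ee_pos: [0.5207, -0.2168, 0.0617]
tool_rot: [[-0.931, 0.366, -0.0], [0.366, 0.931, -0.0], [0.0, -0.0, -1.0]]
force: [-1.9, 0.2, 2.6]
gripper_width: -0.001
grasp_force: 1.0
```

send_rows:
  series:
    - [[0, 0, 0, 0, 0, 0, 0], [0, 0, 0, 0, 0, 0, 0]]

```text
time_s: 13.1
ee_pos: [0.5209, -0.2167, 0.0618]
tool_rot: [[-0.931, 0.366, 0.0], [0.366, 0.931, -0.0], [-0.0, -0.0, -1.0]]
force: [0.0, 0.2, 0.2]
gripper_width: 0.004
grasp_force: 0.0
```

send_rows:
  series:
    - [[0, 0, -0.6, 0, 0, 0, 0], [0, 0, -1.8, 0, 0, 0, 0], [0, 0, -3.5, 0, 0, 0, 0], [0, 0, -6, 0, 0, 0, 0], [0, 0, -9, 0, 0, 0, 0], [0, 0, -12, 0, 0, 0, 0], [0, 0, -14, 0, 0, 0, 0], [0, 0, -15, 0, 0, 0, 0], [0, 0, -15, 0, 0, 0, 0], [0, 0, -15, 0, 0, 0, 0]]

```text
time_s: 14.1
ee_pos: [0.5205, -0.2166, 0.2113]
tool_rot: [[-0.931, 0.366, -0.001], [0.366, 0.931, 0.0], [0.001, -0.0, -1.0]]
force: [0.2, 0.6, -0.6]
gripper_width: 0.0
grasp_force: 0.0
```

```bash
python3 - <<'E'
from h import *
s=r.get_image("side"); o=r.get_obs(); print(o["time_s"],o["ee_pos"],o["force"])
cv2.imwrite("pics/s5.png",cv2.resize(s[140:260,170:330],None,fx=5,fy=5,interpolation=cv2.INTER_CUBIC))
E
```

```text
14.15 [ 0.52026329 -0.21651158  0.21087164] [ 1.32937497 -0.61137418 -0.4401007 ]
```

View pics/s5.png

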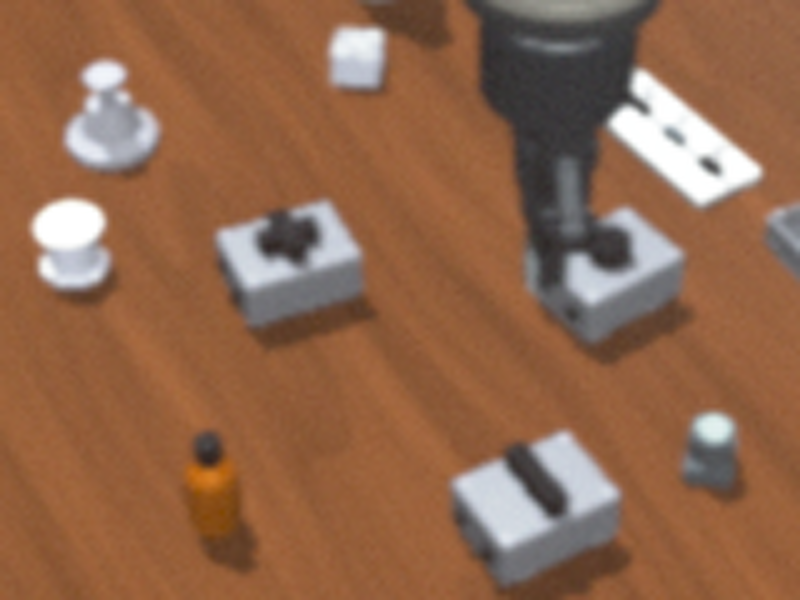

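All three keys now stand lower: cross (289,238), round (610,245) and bar (537,480). The modules, stud and bystanders haven't moved, and the gripper is clear.

```bash
python3 -c "
from bench import r
print(r.sign_off())"
```

```text
the job is handed in; nothing more can be done
None
```

I touched the stud lightly (about 2 N), then pressed the cross, round and bar keys about 8 mm each, in that order; nothing had visibly shifted in the last picture, and I handed the job in at about 14 s with the gripper clear.

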